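# Push the bench block home in the corner of the bench stop

## Task

Gently push the square steel bench block along the bench top with the fingertips, into the corner of the T-shaped bench stop on the side where the block lies, until it sits square with one side flush against the long rail and the next side flush against the short crossbar. Only push it: do not pinch it or lift it, do not ram it into the stop, and leave the cube, hammer, pliers and dish where they are. Finish with the robot clear of everything.

Things in the scene. Friction and masses are not known exactly. Their poses are not given: they have to be found in the camera images.
- bench_block: Loose plain steel slab 76 x 76 mm, 18 mm thick, with a round raised anvil (diameter 40, 12 mm high) mid-top; 0.67 to 0.95 kg, slides with friction. Origin: centre of underside, 38 mm from each side face; x, y square to the sides, z up. Any side may go to the rail. Starts 75-115 mm before the rail, 120-180 mm to one side of the crossbar, up to 0.4 rad from square.
- bench_stop: Dark steel T of bars fixed to the bench, 22 mm high. Origin: bench surface, mid of the rail's front face. Long rail: along y from -210 to 210 mm, front face at x = 0, 22 mm thick towards +x. Short crossbar: from the rail to x = -66 mm (robot side), faces at y = +7 and -7 mm. Block home: its origin at x = -38, y = +45 or -45 mm in this frame. Yaw within 0.15 rad.
- doming_cube: Bystander: a loose steel doming cube, 45 mm on a side with round dimples, 0.7 kg, lying in front of the rail on the other side of the crossbar from the bench block. Origin: centre of its underside. Must stay put.
- hammer: Bystander: a loose hammer about 220 mm long with a wooden handle, lying on the bench beyond the right end of the rail. Origin: about the middle of its length, underside. Must stay put.
- pliers: Bystander: loose pliers with red grips, about 155 mm long and 11 mm high, lying beyond the left end of the rail. Origin: at the rivet, underside. Must stay put.
- ring_dish: Bystander: a small loose brass dish, 80 mm across and 22 mm high, standing behind the rail. Origin: centre of its underside. Must stay put.

How it is judged:
At the end, for the whole second after the job is handed in: The bench block lies flat and still in the corner on its own side of the crossbar: its near faces within 3.5 mm of the rail and of the crossbar (measured at mid-face), square to the stop within 0.045 rad (x of bench_block in the frame of bench_stop between -0.0415 and -0.034 m and ((y of bench_block in the frame of bench_stop between 0.041 and 0.0485 m and y of doming_cube in the frame of bench_stop below 0 m) or (y of bench_block in the frame of bench_stop between -0.0485 and -0.041 m and y of doming_cube in the frame of bench_stop above 0 m)) and (angle between the x axis of bench_block and the x axis of bench_stop, either way round below 0.045 rad or angle between the x axis of bench_block and the y axis of bench_stop, either way round below 0.045 rad) and height (world z) of bench_block below 0.003 m and angle between bench_block's own z axis and vertical below 0.03 rad and linear speed of bench_block below 0.01 m/s); the robot touches nothing.
It fails at once if the bench block is lifted more than 6 mm or tipped more than 0.12 rad (height (world z) of bench_block above 0.006 m or angle between bench_block's own z axis and vertical above 0.12 rad).
It fails at once if the bench block is pinched, or pushed or rammed with more than 40 N (contact force between the fingers and bench_block above 40 N or contact force between bench_block and bench_stop above 40 N).
It fails at once if the cube, hammer, pliers or dish is moved more than 15 mm (distance of any of doming_cube, hammer, pliers, ring_dish from where it was at the start of the episode above 0.015 m).
It also fails if it takes over 61 s, if anything falls off the work surface, if the arm or the gripper's body presses on something with over 40 N, if the wrist force passes 120 N, or if a joint passes its speed limit or range.

## Robot

A 6-joint arm with a two-finger parallel gripper is mounted at the origin on the work surface. World frame = base frame: x ahead of the robot, y to its left, z up, the work surface at z = 0. Lengths are in m, angles in rad, forces in N, time in s.
With the tool pointing down it reaches from about 0.25 to 0.8 m from the base axis. Payload 8.5 kg.
Tool frame: the origin (TCP) lies at the very end of the fingers, on their centre line; the grasp point (between the pads) lies 19 mm behind it; z points along the fingers, y is the line along which they close (so a half turn about z gives the same grasp; the last joint's range is limited). The gripper opens to 85 mm and grips with 20 to 120 N. Pads are 22 mm wide; open, the fingers measure 114 mm over their backs; the gripper's body (76 mm by 85 mm) begins 54 mm behind the grasp point. The pads swing forward as they close: fully open they stand 13 mm farther back than shut.
Start: joints at [-1.274, 0.238, -0.013, 1.319, 0, 1.571], TCP at [0.154, -0.502, 0.231] pointing down, gripper open.
Joint ranges: [-2.66, 2.66], [-1.03, 1.9], [-1.14, 1.46], [-1.82, 2.27], [-1.45, 1.34], [-3.14, 3.14]. Speed limits (rad/s): [2.22, 2.22, 2.79, 3.14, 3.14, 3.14].

## Interface

Orientations are given as a rotation vector (axis times angle).
In Python, from bench import robot gives the robot as it stands. The module is installed in compiled form; this text tells all that it offers.
- The arm moves only by the tool jog_arm, never from a script. Its argument "moves" is a list of rows, each a list of 3 entries, a list of its own where there are three numbers: the turn, a rotation vector about the tool's x, y, z in units of 5 degrees (1.0 is 5 degrees), then the shift along the tool's x, y, z in units of 30 mm (1.0 is 30 mm), then the closure, from 0 (fully open) to 1 (shut). A call has 1 to 20 rows; each row shifts and turns the commanded pose from where the row before left it, along the tool's axes as they then stand; what a row does not reach is not made up. A row lasts 1/10 s, in which the tool goes at most 50 mm and 8.59 degrees, less where a joint would pass 70% of its speed; a pose out of reach is approached as far as the arm can. A call is refused whole if a number of a shift passes 1 or a number of a turn 1, either way. A call with a gripper value outside its range is refused whole. The fingers move at their own pace and stop on an object; "force" is the grip in N (left out, the last holds). Time passes only in rows, so rows that do not move let the fingers close. It gives the time, the measured TCP pose, the force, the opening and the grip force at its end, in the units of the state.
- robot.read_state(): the state, without advancing time (a new reading comes with each control period).
- robot.read_camera(name): name is "side" or "top" or "wrist"; returns the picture (384x512x3 uint8, red, green, blue); there is no depth.
- robot.get_calibration(name): a dict with "K" (3x3 intrinsics, pixels), "dist_coeffs" ([k1, k2, p1, p2, k3] as OpenCV has them; the pictures are not rectified), "extrinsics" (4x4, takes a point from camera to world coordinates). Camera axes: x right, y up, looking along -z (the intrinsics and any distortion apply to the point x, -y, -z); pixel columns grow to the right and rows downward; lengths in m; the calibration is good to about 2 mm. A picture is of the moment at which its call begins: read the wrist's pose just before it. get_calibration takes no time and is no camera call; for the wrist camera it gives the pose at the moment of the call.
- robot.hand_in(): hands the job in; it is judged then, once.
The state is a dict: "time": time; "joint_positions": joint angles; "joint_vel": joint speeds; "effort": joint torques, N m; "tool_pos": TCP position; "eef_rot": TCP orientation; "ft_force": force on the tool from outside, world axes, zero at the start; "wrist_torque": the same for the moment, N m; "gripper_width": finger opening in m; "gripper_force": force on a finger pad.
Only numpy, scipy, OpenCV 4.12 (cv2) and the standard library are available. Lean on these libraries where they do the work, as an engineer would, in place of code of your own. Each camera call takes 0.05 s, during which the arm holds its last target. There are 200 camera calls.

## Working session

There is one attempt and no reset: what is moved stays moved. The work goes in short steps, Python scripts to look and compute and a tool call to move; the robot and the scene stay as the last step left them, time stands still between calls to the robot, and variables do not carry over. Pictures are saved under pics/ and viewed, at most 10 in all, crops included, and the job is handed in when it is done.

Besides the shell and the picture viewer there is one more tool, called as name(argument=value, ...) on one line, values as JSON. jog_arm: Moves the arm, as the interface text tells. Its arguments: {"type":"object","properties":{"moves":{"type":"array"},"force":{"type":"number"}},"required":["moves"]}

```bash
mkdir -p pics
python3 - <<'E'
from bench import robot
import cv2
s=robot.read_state(); print(s)
for n in("top","side"):
    cv2.imwrite(f"pics/{n}0.png",robot.read_camera(n)[:,:,::-1])
    c=robot.get_calibration(n);print(n,c)
E
```

```text
{'time': 0.0, 'joint_positions': array([-1.27401040e+00,  2.38747868e-01, -1.42540848e-02,  1.31921431e+00,
       -1.01494523e-05,  1.57079411e+00]), 'joint_vel': array([ 0.00072222,  0.00245285, -0.00129952,  0.00038124,  0.00048261,
       -0.00057687]), 'effort': array([-5.06066353e-04, -5.38774323e+01,  3.46438873e+01,  1.85402058e-02,
        4.27317786e-05,  2.14350155e-05]), 'tool_pos': array([ 0.15340849, -0.50164374,  0.23069497]), 'eef_rot': array([-3.10567845e+00, -4.64277223e-01,  3.45378677e-04]), 'ft_force': array([0.53877724, 0.05883533, 0.00586041]), 'wrist_torque': array([0.0312874 , 0.01382992, 0.01985296]), 'gripper_force': 0.0, 'gripper_width': 0.08552749072603646}
top {'K': array([[366.4467345 ,   0.        , 257.86516909],
       [  0.        , 366.4467345 , 182.9843432 ],
       [  0.        ,   0.        ,   1.        ]]), 'dist_coeffs': array([-0.02093631,  0.        ,  0.        ,  0.        ,  0.        ]), 'extrinsics': array([[ 0.0341775 ,  0.97353692, -0.22595964,  0.39694435],
       [-0.99940249,  0.03212597, -0.01275124, -0.00678411],
       [-0.00515463,  0.22626043,  0.9740532 ,  1.25428752],
       [ 0.        ,  0.        ,  0.        ,  1.        ]])}
side {'K': array([[370.32960437,   0.        , 250.78756548],
       [  0.        , 370.32960437, 189.46271749],
       [  0.        ,   0.        ,   1.        ]]), 'dist_coeffs': array([0.02288309, 0.        , 0.        , 0.        , 0.        ]), 'extrinsics': array([[-0.72245619,  0.53773557, -0.43462341,  0.22696905],
       [-0.69139037, -0.56734069,  0.44732974,  0.45472871],
       [-0.00603443,  0.62367058,  0.78166399,  0.83124733],
       [ 0.        ,  0.        ,  0.        ,  1.        ]])}
```

Run:
```python
import cv2
im=cv2.imread("pics/top0.png")
cv2.imwrite("pics/top0c.png",cv2.resize(im[60:300,120:440],None,fx=2.5,fy=2.5,interpolation=cv2.INTER_CUBIC))
```

```text
(no output)
```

View pics/top0c.png

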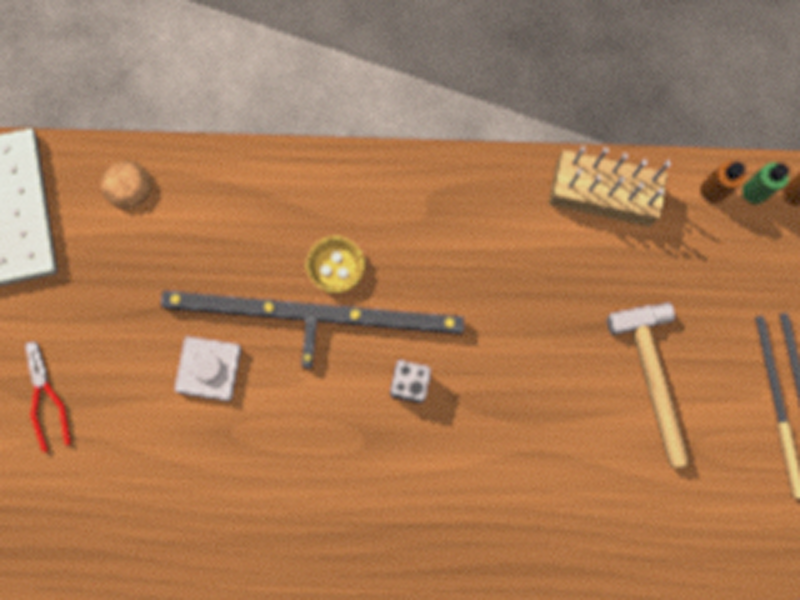

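View pics/side0.png

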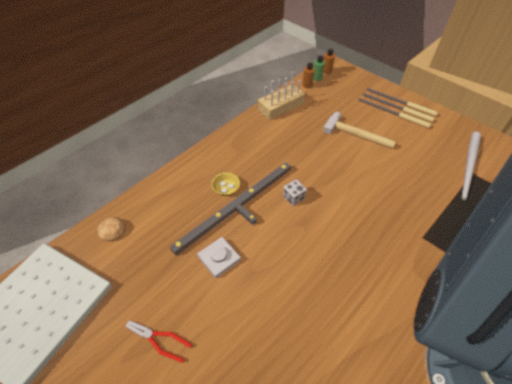

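The top view shows the block at crop (208,370), left of the crossbar. The rail's front edge runs from crop (163,309) to (462,333), and the cube is at (410,380). Next I'll compute positions.

```bash
cat > h.py <<'E'
import numpy as np,cv2
from bench import robot
def pt(n,uv,z,c=None):
    c=c or robot.get_calibration(n)
    u=cv2.undistortPoints(np.array(uv,float).reshape(-1,1,2),c["K"],c["dist_coeffs"]).reshape(-1,2)
    d=np.c_[u[:,0],-u[:,1],-np.ones(len(u))]@c["extrinsics"][:3,:3].T
    o=c["extrinsics"][:3,3]
    return o+d*((z-o[2])/d[:,2])[:,None]
def px(n,P,c=None):
    c=c or robot.get_calibration(n)
    E=np.linalg.inv(c["extrinsics"]); q=np.array(P,float).reshape(-1,3)@E[:3,:3].T+E[:3,3]
    return cv2.projectPoints(q*[1,-1,-1],np.zeros(3),np.zeros(3),c["K"],c["dist_coeffs"])[0].reshape(-1,2)
E
python3 - <<'E'
from h import *
np.set_printoptions(precision=4,suppress=True)
f=lambda a:np.array(a)/2.5+[120,60]
b=pt("top",f([(184,338),(240,344),(234,402),(176,394)]),.018)[:,:2]
print(b,b.mean(0),np.linalg.norm(b-np.roll(b,1,0),axis=1))
r=pt("top",f([(163,309),(462,333),(165,291),(464,316)]),.022)[:,:2];print(r,np.linalg.norm(r[0]-r[1]))
o=r[:2].mean(0);dy=r[0]-r[1];yaw=np.arctan2(-dy[0],dy[1]);print("stop",o,yaw)
print("cross end",pt("top",f([(302,367),(313,367)]),.022))
for k in range(4):
    e=b[k]-b[(k+1)%4];print(np.arctan2(e[1],e[0]))
print("pliers",pt("top",f([(40,385),(70,445),(45,452),(33,345)]),.008))
print("cube",pt("top",f([(410,380)]),.045))
E
```

```text
[[0.6333 0.229 ]
 [0.6275 0.1514]
 [0.5474 0.1547]
 [0.5556 0.2342]] [0.5909 0.1923] [0.0779 0.0779 0.0802 0.0799]
[[ 0.6723  0.2604]
 [ 0.6522 -0.1527]
 [ 0.698   0.2596]
 [ 0.6762 -0.1554]] 0.41361175535882644
stop [0.6623 0.0538] -0.048768947827492
cross end [[0.5978 0.0645 0.022 ]
 [0.5983 0.0496 0.022 ]]
1.4961290558095295
-0.04194215459244687
-1.6733851737522902
3.0748623487756674
pliers [[0.5628 0.4246 0.008 ]
 [0.4826 0.3749 0.008 ]
 [0.472  0.4079 0.008 ]
 [0.6183 0.4405 0.008 ]]
cube [[ 0.5813 -0.0812  0.045 ]]
```

jog_arm(moves=[[[0,0,1],[0,0,0],0.5],[[0,0,1],[0,0,0],0.5],[[0,0,1],[0,0,0],0.5],[[0,0,1],[0,0,0],0.5],[[0,0,0],[0.45,-0.99,0],0.5],[[0,0,0],[0.45,-0.99,0],0.5],[[0,0,0],[0.45,-0.99,0],0.5],[[0,0,0],[0.45,-0.99,0],0.5],[[0,0,0],[0.45,-0.99,0],0.5],[[0,0,0],[0.45,-0.99,0],0.5],[[0,0,0],[0.45,-0.99,0],0.5],[[0,0,0],[0.45,-0.99,0],0.5],[[0,0,0],[0.45,-0.99,0],0.5],[[0,0,0],[0.45,-0.99,0],0.5],[[0,0,0],[0.45,-0.99,0],0.5],[[0,0,0],[0.45,-0.99,0],0.5],[[0,0,0],[0.45,-0.99,0],0.5],[[0,0,0],[0.45,-0.99,0],0.5],[[0,0,0],[0.45,-0.99,0],0.5],[[0,0,0],[0.45,-0.99,0],0.5]], force=20)

```text
time: 2.1
tool_pos: [0.3943, -0.0374, 0.2312]
eef_rot: [-3.14, 0.082, 0.0]
ft_force: [0.8, -1.0, 0.2]
gripper_width: 0.0429
gripper_force: 0.0
```

jog_arm(moves=[[[0,0,0],[0.45,-0.99,0],0.5],[[0,0,0],[0.45,-0.99,0],0.5],[[0,0,0],[0.45,-0.99,0],0.5],[[0,0,0],[0.45,-0.99,0],0.5],[[0,0,0],[0.45,-0.99,0],0.5],[[0,0,0],[0.45,-0.99,0],0.5],[[0,0,0],[0.45,-0.99,0],0.5],[[0,0,0],[0.45,-0.99,0],0.5],[[0,0,0],[0,0,0],0.5],[[0,0,0],[0,0,0],0.5]])

```text
time: 3.1
tool_pos: [0.5035, 0.0804, 0.2404]
eef_rot: [-3.042, -0.154, 0.01]
ft_force: [-0.4, -0.4, 0.7]
gripper_width: 0.0425
gripper_force: 0.0
```

Run:
```python
from h import *
s=robot.read_state();print(s["tool_pos"],s["eef_rot"],s["gripper_width"],s["time"])
c=robot.get_calibration("wrist");im=robot.read_camera("wrist");np.save("w1.npy",c,allow_pickle=True)
cv2.imwrite("pics/w1.png",im[:,:,::-1]);print(c)
```

```text
[0.50350732 0.08042748 0.2404325 ] [-3.04169119 -0.15428356  0.01041239] 0.042456427279428936 3.1
{'K': array([[298.51672544,   0.        , 256.25039135],
       [  0.        , 298.51672544, 196.4106742 ],
       [  0.        ,   0.        ,   1.        ]]), 'dist_coeffs': array([-0.0650163,  0.       ,  0.       ,  0.       ,  0.       ]), 'extrinsics': array([[ 0.10016943,  0.9378507 ,  0.33226819,  0.58895423],
       [-0.99047501,  0.12570113, -0.0562003 ,  0.0751623 ],
       [-0.09447397, -0.32347379,  0.9415091 ,  0.38178214],
       [ 0.        ,  0.        ,  0.        ,  1.        ]])}
```

View pics/w1.png

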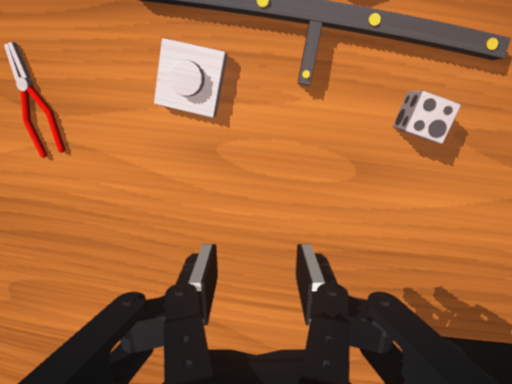

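The wrist view shows the block's top face with corners at (163,39), (226,53), (214,117) and (155,104). The crossbar tip is at (305,80). The tool is also slightly tilted.

Run:
```python
from h import *
from scipy.spatial.transform import Rotation as R
np.set_printoptions(precision=4,suppress=True)
s=robot.read_state();print(s["joint_positions"]);print(R.from_rotvec(s["eef_rot"]).as_matrix())
c=np.load("w1.npy",allow_pickle=True).item()
b=pt("wrist",[(163,39),(226,53),(214,117),(155,104)],.018,c)[:,:2]
print(b,b.mean(0),np.linalg.norm(b-np.roll(b,1,0),axis=1))
for k in range(4):
    e=b[k]-b[(k+1)%4];a=np.arctan2(e[1],e[0]);print((a+np.pi/4)%(np.pi/2)-np.pi/4)
g=cv2.imread("pics/w1.png");cv2.imwrite("pics/w1c.png",cv2.resize(g[0:140,130:512],None,fx=2.09,fy=2.09*1,interpolation=cv2.INTER_CUBIC))
```

```text
[ 0.1003  0.2091 -0.032   1.3317  0.0962  3.1407]
[[ 0.9949  0.1003 -0.0116]
 [ 0.101  -0.9903  0.0953]
 [-0.0019 -0.096  -0.9954]]
[[0.6369 0.2231]
 [0.6275 0.1485]
 [0.5547 0.1579]
 [0.5629 0.2323]] [0.5955 0.1904] [0.0745 0.0752 0.0734 0.0748]
-0.12581660515868265
-0.12934018872392083
-0.11053585097457441
-0.12303794821388836
```

View pics/w1c.png

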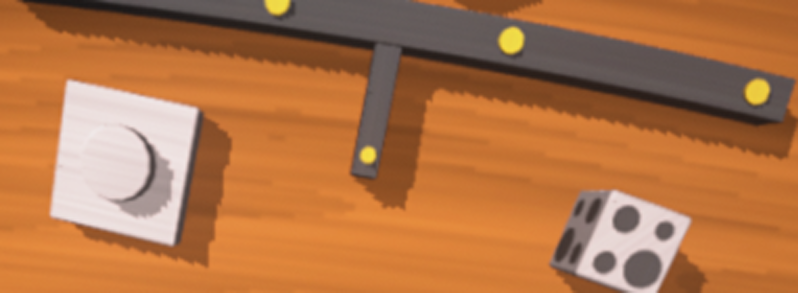

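Run:
```python
from h import *
np.set_printoptions(precision=4,suppress=True)
c=np.load("w1.npy",allow_pickle=True).item()
f=lambda a:np.array(a)/2.09+[130,0]
r=pt("wrist",f([(375,43),(401,47),(782,108),(793,78),(351,174),(377,178)]),.022,c)[:,:2];print(r)
n=lambda a:np.arctan2(-a[0],a[1])
print(n(r[1]-r[2]),n(r[0]-r[2]),np.arctan2(*(r[0]-r[4])[::-1]),np.arctan2(*(r[1]-r[5])[::-1]),r[0]-r[4],r[0]-r[1])
# project the top-view hypotheses back to both images
def stop(o,y):
    X=np.array([np.cos(y),np.sin(y)]);Y=np.array([-X[1],X[0]])
    return [np.r_[o+X*a+Y*b,.022] for a,b in[(0,.21),(0,-.21),(.022,.21),(.022,-.21),(-.066,.007),(-.066,-.007),(0,.007)]]
from scipy.optimize import least_squares
vw=f([(782,108),(793,78),(351,174),(377,178),(375,43)]);iw=[1,3,4,5,6]
vt=np.array([(163,309),(462,333),(165,291),(464,316),(302,367),(313,367)])/2.5+[120,60];it=range(6)
for ww,wt in((1,0),(0,1),(1,1)):
    s=least_squares(lambda p:np.r_[(ww*(px("wrist",stop(p[:2],p[2]),c)[iw]-vw)).ravel(),(wt*(px("top",stop(p[:2],p[2]))[list(it)]-vt)).ravel()],[.6623,.0538,-.05]);print(s.x,s.fun.round(1))
```

```text
[[ 0.6679  0.0599]
 [ 0.6673  0.0465]
 [ 0.663  -0.1545]
 [ 0.6781 -0.1561]
 [ 0.6027  0.0633]
 [ 0.6021  0.0492]]
-0.021256291415847367 -0.022744271501918163 -0.05236583041516622 -0.04132393842613843 [ 0.0651 -0.0034] [0.0006 0.0134]
[ 0.668   0.054  -0.0406] [ 0.3  3.5  1.5 -3.2 -0.3  0.3 -0.5  0.3 -0.9 -0.5 -0.  -0.   0.  -0.
 -0.  -0.   0.  -0.   0.  -0.   0.  -0. ]
[ 0.6638  0.0536 -0.051 ] [-0.   0.   0.   0.  -0.   0.  -0.   0.  -0.   0.  -0.8 -0.6  1.  -0.2
 -0.8  0.4  0.5  0.3  0.2 -0.1 -0.1  0.2]
[ 0.6676  0.0539 -0.0405] [ 0.2  3.9  1.4 -2.8 -0.3  0.7 -0.5  0.6 -0.9 -0.1 -0.9 -1.1  0.9 -2.
 -0.9 -0.1  0.4 -1.4  0.3 -1.2  0.  -0.9]
```

jog_arm(moves=[[[0,0,-1],[0,0,0],0.5],[[0,0,-1],[0,0,0],0.5],[[-0.55,0,-1],[0,0,0],0.5],[[-0.55,0,-1],[0,0,0],0.5],[[0,0,-1],[0,0,0],0.5],[[0,0,-1],[0,0,0],0.5],[[0,0,-1],[0,0,0],0.5],[[0,0,-1],[0,0,0],0.5],[[0,0,-1],[0,0,0],0.5],[[0,0,-1],[0,0,0],0.5],[[0,0,-1],[0,0,0],0.5],[[0,0,-1],[0,0,0],0.5],[[0,0,-1],[0,0,0],0.5],[[0,0,-1],[0,0,0],0.5],[[0,0,-1],[0,0,0],0.5],[[0,0,-1],[0,0,0],0.5],[[0,0,-1],[0,0,0],0.5],[[0,0,-1],[0,0,0],0.5],[[0,0,-1],[0,0,0],0.5],[[0,0,-1],[0,0,0],0.5]])

```text
time: 5.15
tool_pos: [0.5028, 0.0799, 0.241]
eef_rot: [1.883, 2.496, 0.029]
ft_force: [-1.1, -0.9, 0.0]
gripper_width: 0.0426
gripper_force: 0.0
```

jog_arm(moves=[[[0,0,-1],[0,0,0],0.5],[[0,0,-1],[0,0,0],0.5],[[0,0,-1],[0,0,0],0.5],[[0,0,-1],[0,0,0],0.5],[[0,0,-1],[0,0,0],0.5],[[0,0,-1],[0,0,0],0.5],[[0,0,-1],[0,0,0],0.5],[[0,0,-1],[0,0,0],0.5],[[0,0,-1],[0,0,0],0.5],[[0,0,-1],[0,0,0],0.5],[[0,0,-1],[0,0,0],0.5],[[0,0,-1],[0,0,0],0.5],[[0,0,-1],[0,0,0],0.5],[[0,0,-1],[0,0,0],0.5],[[0,0,0],[0,0,0],0.5],[[0,0,0],[0,0,0],0.5]])

```text
time: 6.75
tool_pos: [0.503, 0.0803, 0.241]
eef_rot: [0.12, 3.116, 0.011]
ft_force: [0.1, 0.4, 0.2]
gripper_width: 0.0424
gripper_force: 0.0
```

```bash
cat >> h.py <<'E'
from scipy.spatial.transform import Rotation as R
O=np.array([.666,.054]);YAW=-.048
def rep(target=None,yaw=None):
    s=robot.read_state();M=R.from_rotvec(s["eef_rot"]).as_matrix();p=s["tool_pos"]
    X=np.array([np.cos(YAW),np.sin(YAW)]);Y=np.array([-X[1],X[0]]);d=p[:2]-O
    print("t",s["time"].round(2),"stopframe",(d@X).round(4),(d@Y).round(4),"z",p[2].round(4),"yaw",np.arctan2(M[1,0],M[0,0]).round(4),"zax",M[:,2].round(3),"q",s["joint_positions"].round(3),"F",s["ft_force"].round(1),"w",s["gripper_width"].round(4))
    if target is not None:
        w=np.r_[O+X*target[0]+Y*target[1],target[2]]
        c,sn=np.cos(yaw),np.sin(yaw);T=np.array([[c,sn,0],[sn,-c,0],[0,0,-1]])
        print("turn",(R.from_matrix(M.T@T).as_rotvec()/np.radians(5)).round(3),"shift after turn",(T.T@(w-p)/.03).round(3))
E
python3 -c "
from h import *
rep((-.15,.132,.1),np.pi+YAW)"
```

```text
Traceback (most recent call last):
  File "h.py", line 18, in rep
    print("t",s["time"].round(2),"stopframe",(d@X).round(4),(d@Y).round(4),"z",p[2].round(4),"yaw",np.arctan2(M[1,0],M[0,0]).round(4),"zax",M[:,2].round(3),"q",s["joint_positions"].round(3),"F",s["ft_force"].round(1),"w",s["gripper_width"].round(4))
              ^^^^^^^^^^^^^^^
AttributeError: 'float' object has no attribute 'round'
```

```bash
sed -i 's/s\["time"\].round(2)/round(s["time"],2)/; s/s\["gripper_width"\].round(4)/round(float(s["gripper_width"]),4)/' h.py
python3 -c "
from h import *
rep((-.155,.132,.1),np.pi+YAW)"
```

```text
t 6.75 stopframe -0.164 0.0184 z 0.241 yaw 3.0647 zax [ 0.023  0.006 -1.   ] q [ 0.157  0.19  -0.052  1.305  0.002  0.234] F [0.1 0.4 0.2] w 0.0424
turn [ 0.086  0.263 -0.33 ] shift after turn [-0.301  3.786  4.699]
```

Now I'll move above the start point and lower to z≈0.1.

jog_arm(moves=[[[0.09,0.26,-0.33],[0,0,0],0.5],[[0,0,0],[-0.06,0.76,0.94],0.5],[[0,0,0],[-0.06,0.76,0.94],0.5],[[0,0,0],[-0.06,0.76,0.94],0.5],[[0,0,0],[-0.06,0.76,0.94],0.5],[[0,0,0],[-0.06,0.76,0.94],0.5],[[0,0,0],[0,0,0],0.5],[[0,0,0],[0,0,0],0.5]])

```text
time: 7.55
tool_pos: [0.5171, 0.1942, 0.0993]
eef_rot: [-0.069, -3.139, 0.002]
ft_force: [0.5, -0.3, 0.2]
gripper_width: 0.0423
gripper_force: 0.0
```

```bash
python3 -c "
from h import *
rep((-.155,.132,.012),np.pi+YAW)
cv2.imwrite('pics/w2.png',robot.read_camera('wrist')[:,:,::-1])"
```

```text
t 7.55 stopframe -0.1554 0.1329 z 0.0993 yaw 3.0979 zax [-0.002 -0.001 -1.   ] q [ 3.600e-01  3.620e-01 -1.880e-01  1.024e+00 -1.000e-03  4.030e-01] F [ 0.5 -0.3  0.2] w 0.0423
turn [-0.018 -0.021  0.049] shift after turn [-0.014 -0.031  2.911]
```

View pics/w2.png

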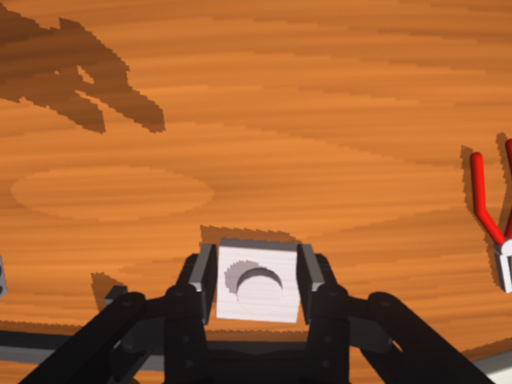

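The wrist view shows the block top at (258,280), laterally centred between the fingertips. I'll lower and push slowly.

jog_arm(moves=[[[0,0,0],[0,0,0.9],0.5],[[0,0,0],[0,0,0.9],0.5],[[0,0,0],[0,0,0.7],0.5],[[0,0,0],[0,0,0.3],0.5],[[0,0,0],[0,0,0.2],0.5],[[0,0,0],[0,0,0],0.5],[[0,0,0],[0,0,0],0.5]])

```text
time: 8.3
tool_pos: [0.5183, 0.1943, 0.0109]
eef_rot: [0.07, 3.139, 0.0]
ft_force: [-0.4, 0.4, 0.4]
gripper_width: 0.0425
gripper_force: 0.0
```

jog_arm(moves=[[[0,0,0],[-0.1,0,0],0.5],[[0,0,0],[-0.1,0,0],0.5],[[0,0,0],[-0.1,0,0],0.5],[[0,0,0],[-0.1,0,0],0.5],[[0,0,0],[-0.1,0,0],0.5],[[0,0,0],[-0.1,0,0],0.5],[[0,0,0],[-0.1,0,0],0.5],[[0,0,0],[-0.1,0,0],0.5],[[0,0,0],[-0.1,0,0],0.5],[[0,0,0],[-0.1,0,0],0.5],[[0,0,0],[-0.1,0,0],0.5],[[0,0,0],[-0.1,0,0],0.5],[[0,0,0],[-0.1,0,0],0.5],[[0,0,0],[-0.1,0,0],0.5],[[0,0,0],[-0.1,0,0],0.5],[[0,0,0],[-0.1,0,0],0.5],[[0,0,0],[-0.1,0,0],0.5]])

```text
time: 10.0
tool_pos: [0.5687, 0.192, 0.0097]
eef_rot: [0.07, 3.141, -0.0]
ft_force: [-2.5, 1.3, -2.8]
gripper_width: 0.0426
gripper_force: 1.4
```

```bash
python3 -c "
from h import *
rep((-.087,.132,.007),np.pi+YAW)
g=robot.read_camera('top')[:,:,::-1];cv2.imwrite('pics/t2.png',cv2.resize(g[140:260,170:330],None,fx=4.5,fy=4.5,interpolation=cv2.INTER_CUBIC))"
```

```text
t 10.0 stopframe -0.1038 0.1331 z 0.0097 yaw 3.097 zax [ 0. -0. -1.] q [ 0.326  0.516 -0.189  0.866 -0.     0.37 ] F [-2.5  1.3 -2.8] w 0.0426
turn [-0.003  0.002  0.039] shift after turn [-0.559 -0.038  0.091]
```

View pics/t2.png

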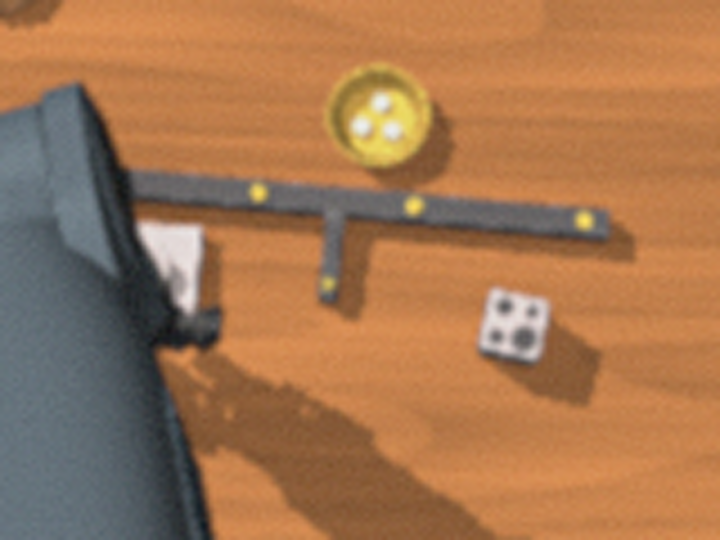

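The top view shows the block's front edge at (172,225), just short of the rail and squared by the fingers. I'll continue in small steps.

jog_arm(moves=[[[0,0,0],[-0.08,0,0],0.5],[[0,0,0],[-0.08,0,0],0.5],[[0,0,0],[-0.08,0,0],0.5],[[0,0,0],[-0.08,0,0],0.5],[[0,0,0],[-0.06,0,0],0.5]])

```text
time: 10.55
tool_pos: [0.5801, 0.1914, 0.0099]
eef_rot: [0.07, 3.14, -0.0]
ft_force: [-3.2, 0.6, -1.0]
gripper_width: 0.0428
gripper_force: 1.8
```

jog_arm(moves=[[[0,0,0],[-0.03,0,0],0.5],[[0,0,0],[-0.03,0,0],0.5],[[0,0,0],[-0.03,0,0],0.5]])

```text
time: 10.85
tool_pos: [0.5825, 0.1913, 0.0099]
eef_rot: [0.07, 3.141, -0.0]
ft_force: [-4.4, -0.6, -0.7]
gripper_width: 0.0428
gripper_force: 1.8
```

jog_arm(moves=[[[0,0,0],[-0.03,0,0],0.5],[[0,0,0],[-0.03,0,0],0.5]])

```text
time: 11.05
tool_pos: [0.5844, 0.1912, 0.0099]
eef_rot: [0.07, 3.141, -0.0]
ft_force: [-3.8, 0.0, -0.8]
gripper_width: 0.0428
gripper_force: 1.8
```

jog_arm(moves=[[[0,0,0],[-0.03,0,0],0.5],[[0,0,0],[-0.03,0,0],0.5]])

```text
time: 11.25
tool_pos: [0.5862, 0.1911, 0.0099]
eef_rot: [0.07, 3.141, -0.0]
ft_force: [-3.4, -0.1, -0.7]
gripper_width: 0.0428
gripper_force: 1.8
```

jog_arm(moves=[[[0,0,0],[-0.03,0,0],0.5],[[0,0,0],[-0.02,0,0],0.5]])

```text
time: 11.45
tool_pos: [0.5877, 0.1911, 0.0098]
eef_rot: [0.07, 3.141, -0.0]
ft_force: [-4.0, 0.4, -0.7]
gripper_width: 0.0426
gripper_force: 1.9
```

jog_arm(moves=[[[0,0,0],[-0.03,0,0],0.5],[[0,0,0],[-0.02,0,0],0.5]])

```text
time: 11.65
tool_pos: [0.5879, 0.1911, 0.0098]
eef_rot: [-0.07, -3.139, 0.0]
ft_force: [-9.7, 0.2, 4.0]
gripper_width: 0.0423
gripper_force: 4.9
```

jog_arm(moves=[[[0,0,0],[-0.03,0,0],0.5],[[0,0,0],[-0.02,0,0],0.5]])

```text
time: 11.85
tool_pos: [0.588, 0.191, 0.0097]
eef_rot: [-0.069, -3.136, 0.0]
ft_force: [-14.9, 2.0, 7.9]
gripper_width: 0.0428
gripper_force: 7.6
```

```bash
python3 -c "
from h import *
rep((-.087,.132,.007),np.pi+YAW)
g=robot.read_camera('side')[:,:,::-1];cv2.imwrite('pics/s2.png',cv2.resize(g[140:320,130:370],None,fx=3.3,fy=3.3,interpolation=cv2.INTER_CUBIC))"
```

```text
t 11.85 stopframe -0.0844 0.1331 z 0.0097 yaw 3.0975 zax [-0.004  0.    -1.   ] q [ 0.313  0.544 -0.136  0.895  0.001  0.357] F [-14.9   2.    7.9] w 0.0428
turn [-0.002 -0.05   0.045] shift after turn [ 0.085 -0.038  0.091]
```

View pics/s2.png

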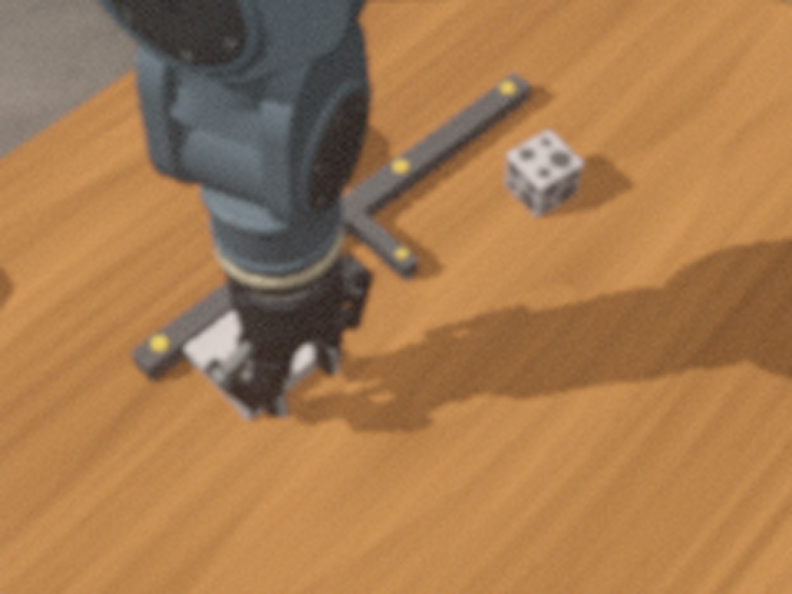

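The block is against the rail, with 15 N of contact force. I'll back off, lift and turn for the second push.

jog_arm(moves=[[[0,0,0],[0.3,0,0],0.5],[[0,0,0],[0.7,0,0],0.5],[[0,0,0],[0,0,-1],0.65],[[0,0,1],[0,0,-1],0.65],[[0,0,1],[0,0,-1],0.65],[[0,0,1],[0,0,0],0.65],[[0,0,1],[0,0,0],0.65],[[0,0,1],[0,0,0],0.65],[[0,0,1],[0,0,0],0.65],[[0,0,1],[0,0,0],0.65],[[0,0,1],[0,0,0],0.65],[[0,0,1],[0,0,0],0.65],[[0,0,1],[0,0,0],0.65],[[0,0,1],[0,0,0],0.65],[[0,0,1],[0,0,0],0.65],[[0,0,1],[0,0,0],0.65],[[0,0,1],[0,0,0],0.65],[[0,0,1],[0,0,0],0.65],[[0,0,1],[0,0,0],0.65],[[0,0,1],[0,0,0],0.65]])

```text
time: 13.9
tool_pos: [0.5618, 0.1924, 0.1004]
eef_rot: [2.176, 2.262, 0.003]
ft_force: [0.5, -0.6, -0.5]
gripper_width: 0.0301
gripper_force: 0.0
```

jog_arm(moves=[[[0,0,1],[0,0,0],0.65],[[0,0,0],[0,0,0],0.65],[[0,0,0],[0,0,0],0.65]])

```text
time: 14.2
tool_pos: [0.5613, 0.1924, 0.1002]
eef_rot: [2.267, 2.173, 0.002]
ft_force: [0.7, -0.1, -0.3]
gripper_width: 0.0301
gripper_force: 0.0
```

```bash
python3 -c "
from h import *
rep((-.043,.210,.1),np.pi/2+YAW)
g=robot.read_camera('wrist')[:,:,::-1];cv2.imwrite('pics/w3.png',g);np.save('w3.npy',robot.get_calibration('wrist'),allow_pickle=True)"
```

```text
t 14.2 stopframe -0.1112 0.1332 z 0.1002 yaw 1.5286 zax [ 0.002 -0.    -1.   ] q [ 3.310e-01  4.220e-01 -8.700e-02  1.060e+00 -1.000e-03  1.944e+00] F [ 0.7 -0.1 -0.3] w 0.0301
turn [0.021 0.    0.066] shift after turn [2.56  2.275 0.006]
```

View pics/w3.png

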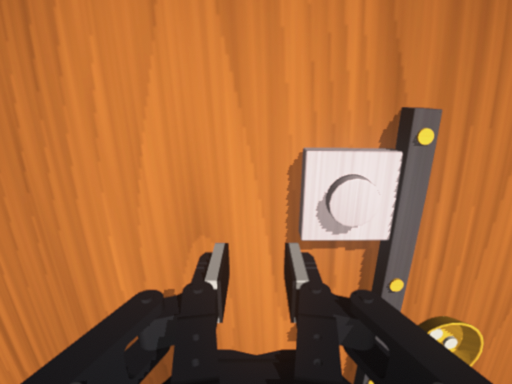

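The wrist view shows the block top with corners near (304,149), (402,152), (389,240) and (301,240). The rail's front edge runs from (402,108) to (379,305).

Run:
```python
from h import *
np.set_printoptions(precision=4,suppress=True)
c=np.load("w3.npy",allow_pickle=True).item()
b=pt("wrist",[(304,149),(402,152),(389,240),(301,240)],.018,c)[:,:2]
print(b,b.mean(0),np.linalg.norm(b-np.roll(b,1,0),axis=1))
for k in range(4):
    e=b[k]-b[(k+1)%4];a=np.arctan2(e[1],e[0]);print((a+np.pi/4)%(np.pi/2)-np.pi/4)
r=pt("wrist",[(402,108),(379,305),(441,110)],.022,c)[:,:2];d=r[0]-r[1];print("rail",r,np.arctan2(-d[0],d[1]))
```

```text
[[0.6001 0.2349]
 [0.6761 0.2298]
 [0.6736 0.1544]
 [0.5983 0.1583]] [0.637  0.1943] [0.0766 0.0761 0.0754 0.0754]
-0.06694115303612236
-0.03275689968570772
-0.050763976817794876
-0.023805442866903448
rail [[0.6708 0.2629]
 [0.6701 0.0901]
 [0.7005 0.2609]] -0.0035966726128057124
```

Run:
```python
import cv2
g=cv2.imread("pics/w3.png");g=cv2.convertScaleAbs(g[95:315,290:450],alpha=1.8)
cv2.imwrite("pics/w3c.png",cv2.resize(g,None,fx=2.7,fy=2.7,interpolation=cv2.INTER_CUBIC))
```

```text
(no output)
```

View pics/w3c.png

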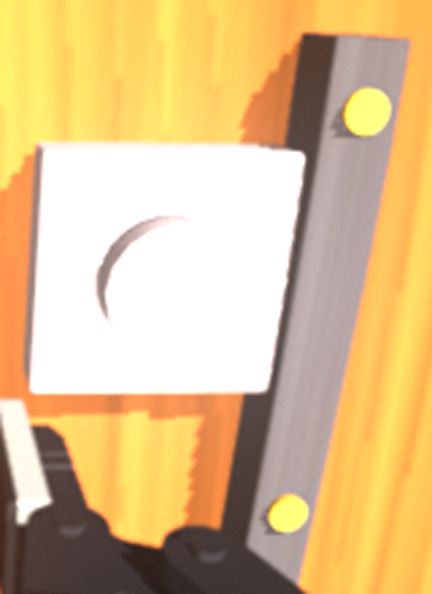

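The crop shows the rail's top front edge from (333,38) to (247,560), with its base edge running from (303,35) to (225,530). The block's right edge runs from (305,152) to (270,392).

Run:
```python
from h import *
np.set_printoptions(precision=4,suppress=True)
c=np.load("w3.npy",allow_pickle=True).item()
f=lambda a:np.array(a)/2.7+[290,95]
r=pt("wrist",f([(333,38),(247,560)]),.022,c)[:,:2];d=r[0]-r[1];print("railtop",r,np.arctan2(-d[0],d[1]))
r=pt("wrist",f([(303,35),(225,530)]),.0,c)[:,:2];d=r[0]-r[1];print("railbase",r,np.arctan2(-d[0],d[1]))
b=pt("wrist",f([(42,145),(305,152),(270,392),(33,392)]),.018,c)[:,:2];print(b,b.mean(0))
d=b[1]-b[2];print(np.arctan2(-d[0],d[1]));d=b[0]-b[3];print(np.arctan2(-d[0],d[1]))
```

```text
railtop [[0.6793 0.262 ]
 [0.6721 0.0929]] -0.04259908463246636
railbase [[0.6815 0.2617]
 [0.6731 0.0887]] -0.048619404692941785
[[0.6013 0.235 ]
 [0.6768 0.2303]
 [0.6745 0.1542]
 [0.5993 0.158 ]] [0.638  0.1944]
-0.0299433844878275
-0.025596166028688513
```

Rail and block agree: yaw is about -0.045 and the gap is about zero. I've shifted the stop origin's x to 0.670. Next I move over the left side of the block.

```bash
sed -i 's/\[.666,.054\]/[.670,.054]/' h.py; python3 -c "
from h import *
rep((-.044,.215,.1),np.pi/2+YAW)"
```

```text
t 14.25 stopframe -0.1154 0.133 z 0.1001 yaw 1.5284 zax [ 0.001 -0.    -1.   ] q [ 3.310e-01  4.220e-01 -8.800e-02  1.060e+00 -1.000e-03  1.944e+00] F [0.  0.2 0.4] w 0.0301
turn [0.016 0.001 0.064] shift after turn [2.734 2.38  0.003]
```

jog_arm(moves=[[[0,0,0.06],[0,0,0],0.65],[[0,0,0],[0.91,0.79,0],0.65],[[0,0,0],[0.91,0.79,0],0.65],[[0,0,0],[0.91,0.79,0],0.65],[[0,0,0],[0,0,0],0.65],[[0,0,0],[0,0,0.9],0.65],[[0,0,0],[0,0,0.9],0.65],[[0,0,0],[0,0,0.7],0.65],[[0,0,0],[0,0,0.35],0.65],[[0,0,0],[0,0,0.15],0.65],[[0,0,0],[0,0,0],0.65]])

```text
time: 15.35
tool_pos: [0.6358, 0.2704, 0.01]
eef_rot: [2.276, 2.165, -0.0]
ft_force: [-0.2, -0.3, -0.3]
gripper_width: 0.0298
gripper_force: 0.0
```

```bash
python3 -c "
from h import *
rep((-.044,.092,.010),np.pi/2+YAW)"
```

```text
t 15.35 stopframe -0.0446 0.2145 z 0.01 yaw 1.521 zax [ 0. -0. -1.] q [ 0.402  0.648  0.069  0.992 -0.     2.023] F [-0.2 -0.3 -0.3] w 0.0298
turn [ 0.002  0.004 -0.02 ] shift after turn [-4.083e+00  1.900e-02 -1.000e-03]
```

jog_arm(moves=[[[0,0,0],[-0.1,0,0],0.65],[[0,0,0],[-0.1,0,0],0.65],[[0,0,0],[-0.1,0,0],0.65],[[0,0,0],[-0.1,0,0],0.65],[[0,0,0],[-0.1,0,0],0.65],[[0,0,0],[-0.1,0,0],0.65],[[0,0,0],[-0.1,0,0],0.65],[[0,0,0],[-0.1,0,0],0.65],[[0,0,0],[-0.1,0,0],0.65],[[0,0,0],[-0.1,0,0],0.65],[[0,0,0],[-0.1,0,0],0.65],[[0,0,0],[-0.1,0,0],0.65],[[0,0,0],[-0.1,0,0],0.65],[[0,0,0],[-0.1,0,0],0.65],[[0,0,0],[-0.1,0,0],0.65],[[0,0,0],[-0.1,0,0],0.65],[[0,0,0],[-0.1,0,0],0.65],[[0,0,0],[-0.1,0,0],0.65],[[0,0,0],[-0.1,0,0],0.65],[[0,0,0],[-0.1,0,0],0.65]])

```text
time: 17.35
tool_pos: [0.6327, 0.2103, 0.0098]
eef_rot: [2.276, 2.165, -0.0]
ft_force: [1.1, 3.7, -1.7]
gripper_width: 0.0299
gripper_force: 1.7
```

```bash
python3 -c "
from h import *
rep((-.044,.092,.010),np.pi/2+YAW)"
```

```text
t 17.35 stopframe -0.0447 0.1544 z 0.0098 yaw 1.5209 zax [ 0. -0. -1.] q [ 0.321  0.612 -0.003  0.956 -0.     1.942] F [ 1.1  3.7 -1.7] w 0.0299
turn [ 0.002  0.004 -0.022] shift after turn [-2.079  0.024 -0.006]
```

jog_arm(moves=[[[0,0,0],[-0.1,0,0],0.65],[[0,0,0],[-0.1,0,0],0.65],[[0,0,0],[-0.1,0,0],0.65],[[0,0,0],[-0.1,0,0],0.65],[[0,0,0],[-0.1,0,0],0.65],[[0,0,0],[-0.1,0,0],0.65],[[0,0,0],[-0.1,0,0],0.65],[[0,0,0],[-0.1,0,0],0.65],[[0,0,0],[-0.1,0,0],0.65],[[0,0,0],[-0.1,0,0],0.65],[[0,0,0],[-0.1,0,0],0.65],[[0,0,0],[-0.1,0,0],0.65],[[0,0,0],[-0.1,0,0],0.65],[[0,0,0],[-0.1,0,0],0.65],[[0,0,0],[-0.1,0,0],0.65],[[0,0,0],[-0.1,0,0],0.65]])

```text
time: 18.95
tool_pos: [0.6303, 0.1624, 0.0099]
eef_rot: [2.276, 2.165, -0.0]
ft_force: [-1.8, 3.6, -1.7]
gripper_width: 0.0297
gripper_force: 1.9
```

jog_arm(moves=[[[0,0,0],[-0.03,0,0],0.65],[[0,0,0],[-0.03,0,0],0.65],[[0,0,0],[-0.03,0,0],0.65],[[0,0,0],[-0.03,0,0],0.65]])

```text
time: 19.35
tool_pos: [0.6301, 0.1591, 0.0098]
eef_rot: [2.276, 2.165, -0.0]
ft_force: [-0.5, 3.2, -2.0]
gripper_width: 0.0302
gripper_force: 2.0
```

jog_arm(moves=[[[0,0,0],[-0.03,0,0],0.65],[[0,0,0],[-0.03,0,0],0.65]])

```text
time: 19.55
tool_pos: [0.6301, 0.1573, 0.0099]
eef_rot: [2.276, 2.165, -0.0]
ft_force: [-0.9, 4.9, -0.6]
gripper_width: 0.0299
gripper_force: 2.1
```

jog_arm(moves=[[[0,0,0],[-0.03,0,0],0.65],[[0,0,0],[-0.03,0,0],0.65]])

```text
time: 19.75
tool_pos: [0.63, 0.1554, 0.0098]
eef_rot: [2.276, 2.165, -0.0]
ft_force: [-1.4, 5.3, -1.3]
gripper_width: 0.0299
gripper_force: 2.1
```

jog_arm(moves=[[[0,0,0],[-0.03,0,0],0.65],[[0,0,0],[-0.03,0,0],0.65],[[0,0,0],[-0.03,0,0],0.65]])

```text
time: 20.05
tool_pos: [0.6299, 0.1527, 0.0099]
eef_rot: [2.276, 2.165, -0.0]
ft_force: [-0.9, 3.8, -1.2]
gripper_width: 0.0298
gripper_force: 2.1
```

jog_arm(moves=[[[0,0,0],[-0.03,0,0],0.65],[[0,0,0],[-0.03,0,0],0.65]])

```text
time: 20.25
tool_pos: [0.6298, 0.1509, 0.0099]
eef_rot: [2.276, 2.165, -0.0]
ft_force: [-1.4, 4.3, -1.6]
gripper_width: 0.0297
gripper_force: 2.1
```

jog_arm(moves=[[[0,0,0],[-0.03,0,0],0.65],[[0,0,0],[-0.02,0,0],0.65]])

```text
time: 20.45
tool_pos: [0.6299, 0.15, 0.0099]
eef_rot: [-2.276, -2.165, -0.002]
ft_force: [-0.5, 9.4, -1.7]
gripper_width: 0.03
gripper_force: 4.3
```

The block is in contact with the crossbar. One more light press, then I back off, lift and turn for a confirming nudge toward the rail.

jog_arm(moves=[[[0,0,0],[-0.04,0,0],0.65],[[0,0,0],[0,0,0],0.65],[[0,0,0],[0.3,0,0],0.65],[[0,0,0],[0.7,0,0],0.65],[[0,0,0],[0,0,-1],0.65],[[0,0,0],[0,0,-1],0.65],[[0,0,-1],[0,0,-1],0.65],[[0,0,-1],[0,0,0],0.65],[[0,0,-1],[0,0,0],0.65],[[0,0,-1],[0,0,0],0.65],[[0,0,-1],[0,0,0],0.65],[[0,0,-1],[0,0,0],0.65],[[0,0,-1],[0,0,0],0.65],[[0,0,-1],[0,0,0],0.65],[[0,0,-1],[0,0,0],0.65],[[0,0,-1],[0,0,0],0.65],[[0,0,-1],[0,0,0],0.65],[[0,0,-1],[0,0,0],0.65],[[0,0,-1],[0,0,0],0.65],[[0,0,-1],[0,0,0],0.65]])

```text
time: 22.45
tool_pos: [0.6316, 0.1776, 0.1001]
eef_rot: [0.618, 3.079, -0.003]
ft_force: [-0.4, -0.3, -0.6]
gripper_width: 0.0297
gripper_force: 0.0
```

jog_arm(moves=[[[0,0,-1],[0,0,0],0.5],[[0,0,-1],[0,0,0],0.5],[[0,0,-1],[0,0,0],0.5],[[0,0,-1],[0,0,0],0.5],[[0,0,0],[0,0,0],0.5],[[0,0,0],[0,0,0],0.5]])

```text
time: 23.05
tool_pos: [0.6314, 0.178, 0.1]
eef_rot: [0.083, 3.14, -0.002]
ft_force: [0.8, -0.4, -0.0]
gripper_width: 0.0426
gripper_force: 0.0
```

```bash
python3 -c "
from h import *
rep((-.108,.048,.1),np.pi+YAW)"
```

```text
t 23.05 stopframe -0.0445 0.122 z 0.1 yaw 3.0889 zax [ 0.001 -0.001 -1.   ] q [ 2.750e-01  5.240e-01  8.600e-02  1.133e+00 -1.000e-03  3.280e-01] F [ 0.8 -0.4 -0. ] w 0.0426
turn [-0.012  0.01  -0.054] shift after turn [ 2.117 -2.465  0.   ]
```

jog_arm(moves=[[[0,0,-0.05],[0,0,0],0.5],[[0,0,0],[0.72,-0.82,0],0.5],[[0,0,0],[0.7,-0.82,0],0.5],[[0,0,0],[0.7,-0.82,0],0.5],[[0,0,0],[0,0,0],0.5],[[0,0,0],[0,0,0.9],0.5],[[0,0,0],[0,0,0.9],0.5],[[0,0,0],[0,0,0.7],0.5],[[0,0,0],[0,0,0.35],0.5],[[0,0,0],[0,0,0.15],0.5],[[0,0,0],[0,0,0],0.5]])

```text
time: 24.15
tool_pos: [0.5646, 0.1076, 0.0098]
eef_rot: [0.072, 3.141, -0.001]
ft_force: [0.3, 1.4, -0.9]
gripper_width: 0.0425
gripper_force: 0.0
```

jog_arm(moves=[[[0,0,0],[-0.1,0,0],0.5],[[0,0,0],[-0.1,0,0],0.5],[[0,0,0],[-0.1,0,0],0.5],[[0,0,0],[-0.1,0,0],0.5],[[0,0,0],[0,0,0],0.5]])

```text
time: 24.65
tool_pos: [0.5769, 0.1069, 0.0101]
eef_rot: [0.072, 3.14, -0.0]
ft_force: [-0.1, 0.0, -0.4]
gripper_width: 0.0431
gripper_force: 0.0
```

```bash
python3 -c "
from h import *
rep((-.0884,.048,.01),np.pi+YAW)"
```

```text
t 24.65 stopframe -0.0955 0.0484 z 0.0101 yaw 3.0959 zax [ 0.001 -0.    -1.   ] q [ 0.183  0.496 -0.226  0.849 -0.     0.229] F [-0.1  0.  -0.4] w 0.0431
turn [-0.001  0.012  0.027] shift after turn [-0.236 -0.012  0.004]
```

jog_arm(moves=[[[0,0,0],[-0.05,0,0],0.5],[[0,0,0],[-0.05,0,0],0.5],[[0,0,0],[-0.05,0,0],0.5],[[0,0,0],[-0.03,0,0],0.5]])

```text
time: 25.05
tool_pos: [0.5818, 0.1066, 0.0099]
eef_rot: [0.071, 3.141, -0.0]
ft_force: [0.0, -0.8, 0.2]
gripper_width: 0.0427
gripper_force: 0.0
```

jog_arm(moves=[[[0,0,0],[-0.03,0,0],0.5],[[0,0,0],[-0.03,0,0],0.5]])

```text
time: 25.25
tool_pos: [0.5831, 0.1065, 0.0098]
eef_rot: [-0.071, -3.14, 0.0]
ft_force: [-3.7, 1.0, 1.3]
gripper_width: 0.0426
gripper_force: 1.5
```

jog_arm(moves=[[[0,0,0],[-0.03,0,0],0.5],[[0,0,0],[0,0,0],0.5]])

```text
time: 25.45
tool_pos: [0.5832, 0.1065, 0.0097]
eef_rot: [-0.071, -3.139, 0.001]
ft_force: [-4.7, 0.7, 2.3]
gripper_width: 0.0427
gripper_force: 2.5
```

```bash
python3 -c "
from h import *
rep((-.0884,.048,.01),np.pi+YAW)"
```

```text
t 25.45 stopframe -0.0893 0.0482 z 0.0097 yaw 3.0961 zax [-0.002 -0.    -1.   ] q [ 0.181  0.507 -0.207  0.86   0.     0.226] F [-4.7  0.7  2.3] w 0.0427
turn [-0.005 -0.023  0.029] shift after turn [-0.029 -0.008 -0.011]
```

jog_arm(moves=[[[0,0,0],[-0.03,0,0],0.5],[[0,0,0],[-0.03,0,0],0.5]])

```text
time: 25.65
tool_pos: [0.5834, 0.1064, 0.0095]
eef_rot: [-0.071, -3.136, 0.001]
ft_force: [-11.9, 1.8, 7.9]
gripper_width: 0.0427
gripper_force: 6.2
```

jog_arm(moves=[[[0,0,0],[0.2,0,0],0.5],[[0,0,0],[0.8,0,0],0.5],[[0,0,0],[0.5,0,-1],0.5],[[0,0,0],[0.5,0,-1],0.5],[[0,0,0],[0.9,0,-1],0.5],[[0,0,0],[0.9,0,-1],0.5],[[0,0,0],[0.9,0.9,-1],0.5],[[0,0,0],[0.9,-0.9,0],0.5],[[0,0,0],[0.9,-0.9,0],0.5],[[0,0,0],[0,-0.9,0],0.5],[[0,0,0],[0,-0.9,0],0.5],[[0,0,0],[0,-0.9,0],0.5],[[0,0,0],[0,-0.9,0],0.5],[[0,0,0],[0,-0.9,0],0.5],[[0,0,0],[0,-0.9,0],0.5],[[0,0,0],[0,-0.9,0],0.5],[[0,0,0],[0,-0.9,0],0.5],[[0,0,0],[0,-0.9,0],0.5],[[0,0,0],[0,0,0],0.5],[[0,0,0],[0,0,0],0.5]])

```text
time: 27.65
tool_pos: [0.379, -0.1548, 0.1599]
eef_rot: [0.074, 3.14, -0.001]
ft_force: [0.1, 1.1, -0.2]
gripper_width: 0.0425
gripper_force: 0.0
```

```bash
python3 -c "
from h import *
rep()
g=robot.read_camera('top')[:,:,::-1];cv2.imwrite('pics/t3.png',cv2.resize(g[160:235,175:315],None,fx=5.7,fy=5.7,interpolation=cv2.INTER_CUBIC))"
```

```text
t 27.65 stopframe -0.2807 -0.2225 z 0.1599 yaw 3.0944 zax [ 0.001 -0.    -1.   ] q [-0.388  0.08  -0.398  1.092 -0.    -0.34 ] F [ 0.1  1.1 -0.2] w 0.0425
```

View pics/t3.png

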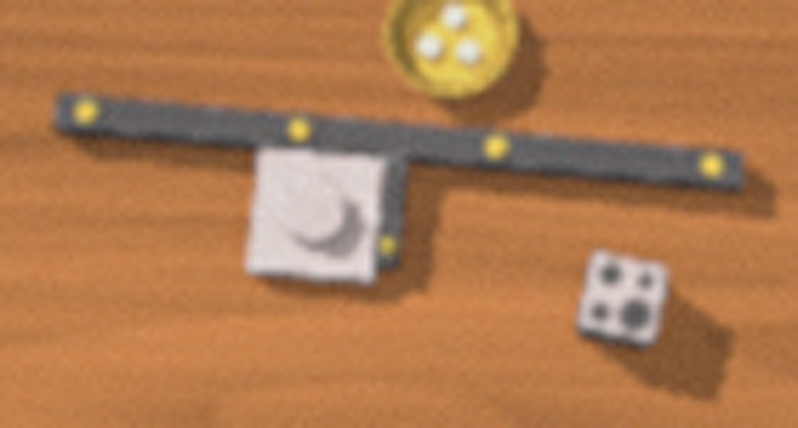

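The top view shows the block flush against the rail (edge from (258,148) to (388,155)) and against the crossbar (at (385,155)–(375,280)). The robot is clear, so I'm handing it in.

```bash
python3 -c "
from bench import robot
print(robot.hand_in())"
```

```text
the job is handed in; nothing more can be done
None
```

The bench block was pushed into the T-stop corner, flush and square against the rail and the crossbar in the last top view, with the arm clear and pushing forces read at 15 N or less; I handed it in at about 28 s, and hand_in() gave no verdict.

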